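# Weigh out big nuts on the garage spring scale

### The arm

A 7-joint arm with a two-finger parallel gripper is mounted at the origin on the work surface. World frame = base frame: x ahead of the robot, y to its left, z up, the work surface at z = 0. Lengths are in m, angles in rad, forces in N, time in s.
With the tool pointing down it reaches from about 0.35 to 0.9 m from the base axis. Payload 7.2 kg.
Tool frame: the origin (TCP) lies at the very end of the fingers, on their centre line; the grasp point (between the pads) lies 19 mm behind it; z points along the fingers, y is the line along which they close (so a half turn about z gives the same grasp; the last joint's range is limited). The gripper opens to 85 mm and grips with 20 to 120 N. Pads are 22 mm wide; open, the fingers measure 114 mm over their backs; the gripper's body (76 mm by 85 mm) begins 54 mm behind the grasp point. The pads swing forward as they close: fully open they stand 13 mm farther back than shut.
Start: joints at [-1.266, 0.411, -0.013, 1.596, 0.006, 1.134, -0.082], TCP at [0.228, 0.582, 0.231] pointing down, gripper open.
Joint ranges: [-2.95, 2.95], [-0.29, 1.99], [-1.47, 1.44], [0.14, 2.54], [-1.03, 4.17], [0.13, 1.85], [-2.86, 2.86]. Speed limits (rad/s): [2.39, 2.39, 3.01, 3.01, 3.14, 3.14, 3.14].

### API

Orientations are given as a unit quaternion [w, x, y, z].
In Python, from plant import telemetry, optics, robot, nets gives the robot as it stands. The module is installed in compiled form; this text tells all that it offers.
- The arm moves only by the tool step_arm, never from a script. Its argument "deltas" is a list of rows, each a list of 7 numbers: the shift along the world's x, y, z each as a share of 80 mm, from -1 to 1, then the turn, a rotation vector about the world's x, y, z each as a share of 60 degrees, from -1 to 1, then the gripper command: -1 is shut, 1 is fully open, values between are in proportion. A call has 1 to 10 rows; each row is the pose to reach, as a shift and turn from the pose commanded when the call began; what a row does not reach only later rows make up. A row lasts 1/12 s, in which the tool goes at most 41.7 mm and 7.16 degrees, less where a joint would pass 70% of its speed; a pose out of reach is approached as far as the arm can. A call with a number of a shift or a turn outside -1 to 1 is refused whole. A call with a gripper value outside its range is refused whole. The fingers move at their own pace and stop on an object; "squeeze" is the grip in N (left out, the last holds). Time passes only in rows, so rows that repeat a pose let the fingers close. It gives the time, the measured TCP pose, the force, the opening and the grip force at its end, in the units of the state.
- telemetry.get_obs(): the state, without advancing time (a new reading comes with each control period).
- optics.read_camera(name): name is "side" or "top"; returns a dict with "frame" (420x560x3 uint8, blue, green, red), "camera_matrix" (3x3 intrinsics, pixels), "cam_to_world" (4x4, takes a point from camera to world coordinates). Camera axes: x right, y down, z forward; pixel columns grow to the right and rows downward; lengths in m; the calibration is good to about 2 mm. A picture is of the moment at which its call begins. There is no depth.
- robot.hand_in(): hands the job in; it is judged then, once.
Trained networks look in a picture, given as the dict that the camera call returned (one of the last four; its "shot" number tells which), for a name from the list of things; names that differ only in an ending like _2 or _b are one class to them, and where a whole thing is asked for, a point or a joint stands for the part that bears it (a point fixed in the world has none). Each returns a list of dicts, best first, with "score" (0 to 1); they miss things now and then, are a little off and sometimes report something else, mostly with a low value. They report only what shows in the picture. A call takes as long as a camera call. They do not tell look-alikes from the thing itself.
- nets.regions_of(picture, name): "mask" (420x560 bool, what is visible of it) and "rect" ([centre column, centre row, width, height] in pixels, round what is visible of it).
The state is a dict: "clock": time; "q": joint angles; "dq": joint speeds; "joint_torque": joint torques, N m; "ee_pos": TCP position; "tcp_rot": TCP orientation; "contact_force": force on the tool from outside, world axes, zero at the start; "ft_torque": the same for the moment, N m; "finger_gap": finger opening in m; "grip_force": force on a finger pad.
Only numpy, scipy, OpenCV 4.12 (cv2) and the standard library are available. Lean on these libraries where they do the work, as an engineer would, in place of code of your own. Each camera call takes 0.05 s, during which the arm holds its last target. There are 200 camera calls.

### The job

Thread the big hex nuts one at a time down over the post of the spring scale, let go of each one and read the needle, and stop once the needle rests within the dark target band on the dial. The post stands a few millimetres off the tray's centre, on an unknown side, so feel for it gently: never press the scale so hard that the needle reaches the end pin of the dial. Leave nuts you do not need on the bench and the other things where they are.

Things in the scene. Friction and masses are not known exactly. Their poses are not given: they have to be found in the camera images.
- nut0_mid (a point): a big plain steel hex nut with a round through hole, lying flat on the bench: 36 mm across flats, 41.6 mm across corners, 18 mm high, bore 21 mm; 80 to 120 g, each one different. The point is its centre, half-way up; z is the bore's axis, x is square to one pair of flats (flats every 60 degrees).
- nut1_mid (a point): a big plain steel hex nut with a round through hole, lying flat on the bench: 36 mm across flats, 41.6 mm across corners, 18 mm high, bore 21 mm; 80 to 120 g, each one different. The point is its centre, half-way up; z is the bore's axis, x is square to one pair of flats (flats every 60 degrees).
- nut2_mid (a point): a big plain steel hex nut with a round through hole, lying flat on the bench: 36 mm across flats, 41.6 mm across corners, 18 mm high, bore 21 mm; 80 to 120 g, each one different. The point is its centre, half-way up; z is the bore's axis, x is square to one pair of flats (flats every 60 degrees).
- nut3_mid (a point): a big plain steel hex nut with a round through hole, lying flat on the bench: 36 mm across flats, 41.6 mm across corners, 18 mm high, bore 21 mm; 80 to 120 g, each one different. The point is its centre, half-way up; z is the bore's axis, x is square to one pair of flats (flats every 60 degrees).
- nut0: the same nut as nut0_mid (origin at the centre of its underside). It fits over the post with 1 mm of clearance all round: pressed lightly on the post's top and slid about, it drops over it when within about 1.5 mm of its axis, and the tray springs back up
- nut1: the same nut as nut1_mid (origin at the centre of its underside). It fits over the post with 1 mm of clearance all round: pressed lightly on the post's top and slid about, it drops over it when within about 1.5 mm of its axis, and the tray springs back up
- nut2: the same nut as nut2_mid (origin at the centre of its underside). It fits over the post with 1 mm of clearance all round: pressed lightly on the post's top and slid about, it drops over it when within about 1.5 mm of its axis, and the tray springs back up
- nut3: the same nut as nut3_mid (origin at the centre of its underside). It fits over the post with 1 mm of clearance all round: pressed lightly on the post's top and slid about, it drops over it when within about 1.5 mm of its axis, and the tray springs back up
- tray_center (a point): centre of the upper face of the scale's flat round aluminium tray, 110 mm across, about 87 mm above the bench; z is up, x points to the dial. The tray sinks under load: 2.5 mm per newton (400 N/m), at most 26 mm.
- pan: the same tray (origin 4 mm below tray_center). On it stands an upright steel post, 19 mm in diameter, 60 mm tall above the tray, flat-topped with a 0.8 mm chamfer. The post is NOT measured: its axis stands 4.5 to 6.5 mm off the tray's centre, in an unknown direction, different each time; gentle pushes do not move it. Up to three nuts stack on it.
- needle (a joint): angle of the dial's needle, rad, 0 with nothing on the tray, growing clockwise seen from above: 0.5 rad per newton on the tray or the post, that is 0.49 rad per 100 g (one tick of the dial per 100 g). Hand pressure shows on it too. The end pin stands at 4.2 rad: keep below 4.0 (8 N in all, nuts included).
- band (a joint): angle of the middle of the dark arc-shaped target band on the dial, rad, on the same scale as the needle; the band reaches 0.35 rad to either side. It is set before the work; it takes two or three nuts to reach.
- needle_tip (a point): point on the needle 40 mm from the dial's centre, 50 mm above the bench. The dial (122 mm across, face up) lies 137 mm beyond the tray's centre along the tray's x.
- band_mid (a point): point at the middle of the target band, 40 mm from the dial's centre
- washer: bystander: wide thin steel washer, 52 mm across, 5 mm thick, hole 25 mm, on the bench among the nuts; not to be moved
- capnut: bystander: domed steel cap nut, 30 mm across flats, 28 mm tall, closed on top, among the nuts; not to be moved
- wrench: bystander: steel wrench 200 mm long lying on the bench, low
- bracket1: bystander: black steel angle bracket, 60 x 40 x 52 mm
- bracket2: bystander: another black angle bracket, the same size
- jar: bystander: clear jar with a dark cap, 64 mm across, 80 mm tall
- scale: the spring scale's fixed grey body, 270 x 140 x 44 mm, from 62 mm before the tray's centre to 208 mm beyond it; origin on the bench under the tray's centre, x towards the dial
Mind the look-alikes: they are no part of the job. What is shaped like the nut0 but green is not meant. Leave any purple look-alike of the nut1 alone.

How it is judged:
By the outcome, as a careful person would: the job done as asked, in the order asked, and still so for the second after the job is handed in, with the robot touching nothing.
It also fails if it takes over 72 s, if anything falls off the work surface, if the arm or the gripper's body presses on something with over 40 N, if the wrist force passes 120 N, or if a joint passes its speed limit or range.

## Working session

There is one attempt and no reset: what is moved stays moved. The work goes in short steps, Python scripts to look and compute and a tool call to move; the robot and the scene stay as the last step left them, time stands still between calls to the robot, and variables do not carry over. Pictures are saved under pics/ and viewed, at most 10 in all, crops included, and the job is handed in when it is done.

Besides the shell and the picture viewer there is one more tool, called after "Call:" by a JSON object that holds its "name" and its "arguments". step_arm: Moves the arm, as the interface text tells. Its arguments: {"type":"object","properties":{"deltas":{"type":"array"},"squeeze":{"type":"number"}},"required":["deltas"]}

```bash
mkdir -p pics; cat > h.py <<'E'
import numpy as np, cv2
from plant import telemetry, optics, robot, nets
def proj(p,X):
    T=np.linalg.inv(p["cam_to_world"]); c=T[:3,:3]@np.array(X,float)+T[:3,3]
    u=p["camera_matrix"]@c; return u[:2]/u[2]
def atz(p,uv,z):
    K=p["camera_matrix"];T=np.array(p["cam_to_world"])
    d=T[:3,:3]@np.linalg.solve(K,[uv[0],uv[1],1.]); o=T[:3,3]
    return o+d*(z-o[2])/d[2]
E
python3 - <<'E'
from h import *
s=telemetry.get_obs(); print({k:np.round(v,3) for k,v in s.items()})
for n in("top","side"):
    p=optics.read_camera(n); cv2.imwrite(f"pics/{n}0.png",p["frame"]); print(n,np.round(p["cam_to_world"],3).tolist(),np.round(p["camera_matrix"],1).tolist())
    for k,z in(("nut0",.018),("pan",.087),("washer",.005),("capnut",.02),("scale",.044),("needle",.05),("jar",.08),("band",.05)):
        for r in nets.regions_of(p,k)[:7]:
            print(k,round(r["score"],2),np.round(r["rect"]),np.round(atz(p,r["rect"][:2],z),3))
E
```

```text
{'clock': np.float64(0.0), 'q': array([-1.266,  0.412, -0.013,  1.597,  0.006,  1.134, -0.082]), 'dq': array([-0.001, -0.001, -0.001,  0.   , -0.   , -0.001, -0.002]), 'joint_torque': array([-1.0000e-03, -6.0061e+01,  6.8200e-01, -2.9941e+01,  1.4000e-02,
        1.0000e-02,  0.0000e+00]), 'ee_pos': array([0.227, 0.582, 0.23 ]), 'tcp_rot': array([-0.   ,  0.185,  0.983, -0.001]), 'contact_force': array([-0.265,  0.387, -0.141]), 'ft_torque': array([0.05 , 0.014, 0.004]), 'grip_force': np.float64(0.0), 'finger_gap': np.float64(0.085)}
top [[-0.024, -0.985, 0.172, 0.304], [-1.0, 0.024, -0.001, -0.059], [-0.003, -0.172, -0.985, 1.329], [0.0, 0.0, 0.0, 1.0]] [[425.7, 0.0, 273.4], [0.0, 425.7, 211.5], [0.0, 0.0, 1.0]]
nut0 0.63 [235. 242.  15.  17.] [0.441 0.061 0.018]
nut0 0.53 [153. 240.  12.  12.] [0.454 0.314 0.018]
nut0 0.49 [193. 202.  14.  14.] [0.568 0.192 0.018]
pan 0.79 [337. 203.  34.  37.] [ 0.541 -0.251  0.087]
pan 0.49 [190. 203.  13.  13.] [0.552 0.188 0.087]
washer 0.43 [237. 202.  16.  15.] [0.569 0.053 0.005]
capnut 0.43 [334. 186.  50.  86.] [ 0.608 -0.255  0.02 ]
scale
[... 539 characters left out ...]
 0.018]
nut0 0.58 [220. 293.  18.  16.] [0.641 0.219 0.018]
nut0 0.5 [311. 262.  16.  14.] [0.441 0.074 0.018]
nut0 0.47 [252. 296.  16.  19.] [0.564 0.216 0.018]
pan 0.91 [295. 166.  38.  23.] [ 0.539 -0.253  0.087]
washer 0.7 [266. 254.  17.  14.] [0.563 0.054 0.005]
washer 0.21 [371. 176.  56.  29.] [ 0.314 -0.36   0.005]
capnut 0.73 [238. 340.  15.  15.] [0.564 0.347 0.02 ]
scale 0.74 [270. 176.  96.  56.] [ 0.613 -0.246  0.044]
scale 0.73 [266. 253.  18.  12.] [0.555 0.09  0.044]
scale 0.7 [311. 265.  15.  20.] [0.436 0.111 0.044]
needle 0.73 [164. 311.  26.  37.] [0.74  0.323 0.05 ]
jar 0.64 [330. 149.  22.  31.] [ 0.448 -0.376  0.08 ]
jar 0.24 [311. 263.  16.  11.] [0.433 0.141 0.08 ]
```

```bash
python3 - <<'E'
import cv2
f=cv2.imread("pics/top0.png")[130:280,120:420]; cv2.imwrite("pics/t1.png",cv2.resize(f,(800,400),interpolation=cv2.INTER_CUBIC))
f=cv2.imread("pics/side0.png")[120:370,140:420]; cv2.imwrite("pics/s1.png",cv2.resize(f,(672,600),interpolation=cv2.INTER_CUBIC))
E
```

```text
(no output)
```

View pics/t1.png

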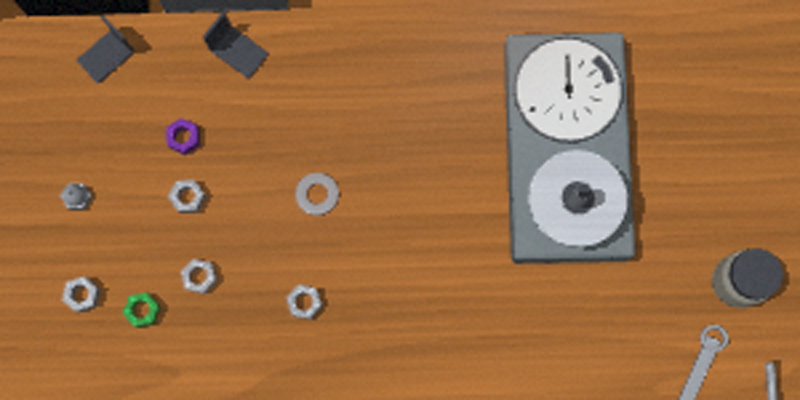

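View pics/s1.png

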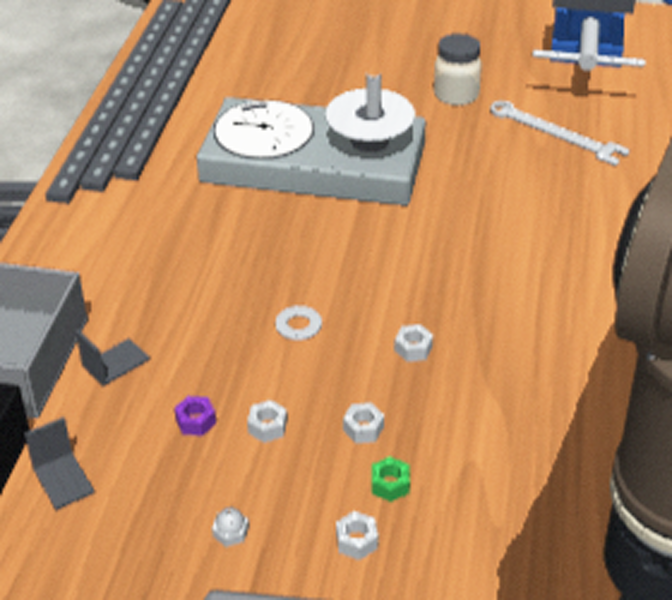

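```bash
cat >> h.py <<'E'
from scipy.optimize import least_squares, minimize
def rectify(p,c,half,z,n):
    """world patch centred c, image up=+x, left=+y"""
    g=np.linspace(half,-half,n)
    X,Y=np.meshgrid(g+c[0],g+c[1],indexing="ij")
    T=np.linalg.inv(p["cam_to_world"]); P=np.stack([X,Y,np.full_like(X,z),np.ones_like(X)],-1)@T.T
    u=P[...,:3]@np.array(p["camera_matrix"]).T; m=(u[...,:2]/u[...,2:]).astype(np.float32)
    return cv2.remap(p["frame"],m[...,0],m[...,1],cv2.INTER_CUBIC)
def hexsil(p,x,y,a,s=8,box=None):
    pts=[proj(p,(x+.0208*np.cos(a+np.pi/6+k*np.pi/3),y+.0208*np.sin(a+np.pi/6+k*np.pi/3),z)) for k in range(6) for z in(0,.018)]
    h=cv2.convexHull(((np.array(pts)-box[:2]+.5)*s-.5).astype(np.float32))
    im=np.zeros((box[3]*s,box[2]*s),np.uint8); cv2.fillConvexPoly(im,np.round(h*16).astype(np.int32),255,shift=4)
    hole=np.array([proj(p,(x+.0105*np.cos(t),y+.0105*np.sin(t),.018)) for t in np.linspace(0,6.28,24)])
    cv2.fillPoly(im,[np.round(((hole-box[:2]+.5)*s-.5)*16).astype(np.int32)],0,shift=4)
    return cv2.resize(im,(box[2],box[3]),interpolation=cv2.INTER_AREA)/255.
def soft(f): # 1 for grey metal, 0 for wood
    f=f.astype(float); return np.clip(1-(f[...,2]-f[...,0])/70.,0,1)
def fitnut(ps,x0,y0):
    D=[]
    for p in ps:
        u=np.round(proj(p,(x0,y0,.009))).astype(int); b=(u[0]-14,u[1]-14,28,28)
        D.append((p,b,soft(p["frame"][b[1]:b[1]+28,b[0]:b[0]+28])))
    def cost(v,a): return sum(((hexsil(p,v[0]/1e3+dx,v[1]/1e3+dy,a,box=b)-m)**2).sum() for (p,b,m),(dx,dy) in zip(D,[(0,0),(0,0)]))
    best=[]
    for a in np.radians(np.arange(0,60,7.5)):
        r=minimize(lambda v:cost(v[:2],a+v[2]/20),[x0*1e3,y0*1e3,0],method="Nelder-Mead",options=dict(initial_simplex=[[x0*1e3,y0*1e3,-1],[x0*1e3+4,y0*1e3,0],[x0*1e3,y0*1e3+4,0],[x0*1e3,y0*1e3,1]],maxiter=60))
        best.append((r.fun,r.x[0]/1e3,r.x[1]/1e3,np.degrees(a+r.x[2]/20)%60))
    return sorted(best)
E
cat > m.py <<'E'
from h import *
t=optics.read_camera("top"); s=optics.read_camera("side")
for n,c in dict(A=(187,196),B=(200,276),C=(81,294),D=(305,302)).items():
    uv=(c[0]/2.667+120,c[1]/2.667+130); w=atz(t,uv,.012)
    for lab,ps in(("top",[t]),("both",[t,s])): print(n,lab,np.round(fitnut(ps,w[0],w[1])[:3],4).tolist())
a=cv2.resize(t["frame"][188:222,316:356],(400,340),interpolation=cv2.INTER_CUBIC)
b=cv2.resize(s["frame"][145:185,270:320],(400,320),interpolation=cv2.INTER_CUBIC)
d=rectify(t,(.677,-.246),.066,.049,330); e=rectify(s,(.677,-.246),.066,.049,330)
im=np.zeros((600,800,3),np.uint8)
im[:270,:400]=a[:270]; im[:270,400:]=b[:270]; im[270:,:330]=d; im[270:,400:730]=e
cv2.imwrite("pics/c2.png",im)
E
python3 m.py
```

```text
A top [[7.5822, 0.5663, 0.2019, 3.4722], [7.5859, 0.5663, 0.2019, 3.4173], [7.591, 0.5663, 0.2019, 3.3537]]
A both [[58.6115, 0.568, 0.2031, 6.0907], [58.6961, 0.5681, 0.2032, 5.5916], [58.7419, 0.5679, 0.2031, 5.411]]
B top [[6.3117, 0.4714, 0.1871, 47.4961], [6.3309, 0.4714, 0.1869, 46.918], [6.3921, 0.4714, 0.1871, 46.9614]]
B both [[54.1145, 0.4723, 0.1881, 46.1287], [54.2691, 0.4723, 0.1881, 46.3824], [54.3132, 0.4723, 0.1882, 45.0536]]
C top [[9.7151, 0.4533, 0.3241, 17.3456], [9.7703, 0.4533, 0.3245, 17.5255], [9.795, 0.4534, 0.3244, 19.1372]]
C both [[66.5093, 0.4548, 0.3257, 17.6031], [66.8744, 0.4548, 0.3256, 16.1792], [66.9943, 0.4545, 0.3256, 17.5717]]
D top [[3.2038, 0.4381, 0.0645, 48.7936], [3.2215, 0.4381, 0.0642, 47.8907], [3.2301, 0.4381, 0.0642, 49.3183]]
D both [[45.7147, 0.4392, 0.0649, 49.9528], [45.8852, 0.4392, 0.0649, 49.2114], [45.9818, 0.4391, 0.0652, 51.1497]]
```

View pics/c2.png

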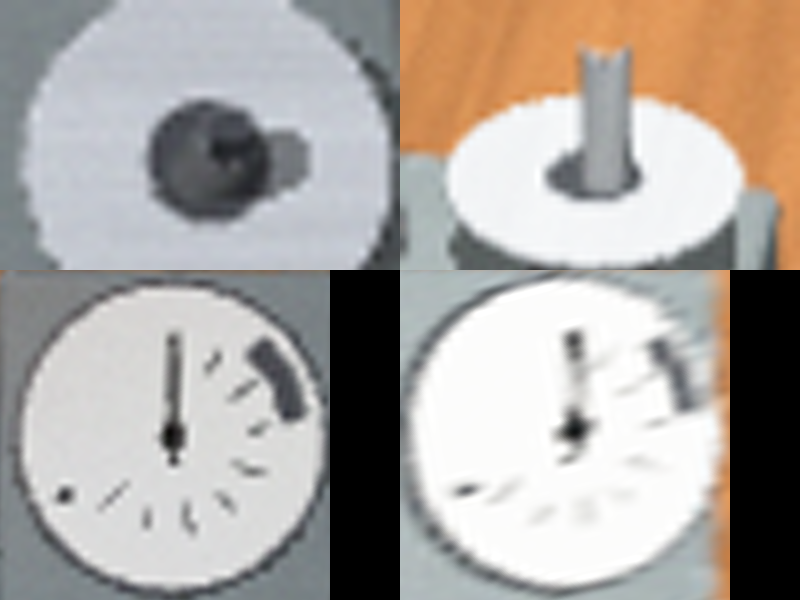

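```bash
cat > post.py <<'E'
from h import *
import pickle
P={n:optics.read_camera(n) for n in("top","side")}
P={n:{k:np.array(p[k]) for k in("frame","camera_matrix","cam_to_world")} for n,p in P.items()}
pickle.dump(P,open("cams.pkl","wb"))
vis=[]
for n,p in P.items():
    g=p["frame"].min(2); c0=proj(p,(.545,-.253,.087)); 
    m=(g>190).astype(np.uint8); N,l,st,ce=cv2.connectedComponentsWithStats(m)
    k=l[int(c0[1])+9 if n=="side" else int(c0[1])+11,int(c0[0])-2]; print(n,k,st[k],ce[k])
    cs,_=cv2.findContours((l==k).astype(np.uint8),cv2.RETR_EXTERNAL,cv2.CHAIN_APPROX_NONE)
    pts=np.array([atz(p,q,.087)[:2] for q in cs[0][:,0]])
    r=least_squares(lambda v:np.hypot(*(pts-v[:2]).T)-v[2],[.545,-.253,.054],loss="soft_l1",f_scale=.001).x
    print(n,"tray",np.round(r,4)); p["tray"]=r[:2]
    # dial
    k=l[tuple(np.round(proj(p,(.677,-.225,.048))).astype(int)[::-1])]; cs,_=cv2.findContours((l==k).astype(np.uint8),cv2.RETR_EXTERNAL,cv2.CHAIN_APPROX_NONE)
    pts=np.array([atz(p,q,.048)[:2] for q in cs[0][:,0]])
    d=least_squares(lambda v:np.hypot(*(pts-v[:2]).T)-v[2],[.677,-.246,.06],loss="soft_l1",f_scale=.001).x
    print(n,"dial",np.round(d,4),"dist",np.hypot(*(d-r)[:2]),"yaw",np.degrees(np.arctan2(d[1]-r[1],d[0]-r[0])))
    # patch 34x34 px at x12 with candidate outlines
    o=np.array([proj(p,(*r[:2],.1))[0]-17,proj(p,(*r[:2],.1))[1]-20]).round().astype(int)
    im=cv2.resize(p["frame"][o[1]:o[1]+34,o[0]:o[0]+34],(400,400),interpolation=cv2.INTER_NEAREST)
    im=np.clip(im.astype(float)*1.3,0,255).astype(np.uint8); im2=im.copy()
    def circ(c,R,z,col):
        q=np.array([proj(p,(c[0]+R*np.cos(t),c[1]+R*np.sin(t),z)) for t in np.linspace(0,6.28,40)])
        cv2.polylines(im2,[np.round((q-o+.5)*400/34).astype(int)],True,col,1)
    circ(r[:2],.055,.087,(0,255,0)); circ(r[:2]+[-.005,0],.0095,.147,(0,0,255)); circ(r[:2]+[-.005,0],.0095,.087,(255,0,0)); circ(r[:2],.0095,.147,(0,255,255))
    vis.append(im2 if n=="side" else im2)
cv2.imwrite("pics/post.png",np.hstack(vis))
E
python3 post.py
```

```text
top 2 [319 187  36  35 690] [335.73768116 205.4942029 ]
top tray [ 0.5386 -0.2472  0.0511]
top dial [ 0.6764 -0.249   0.0583] dist 0.1377977570439469 yaw -0.7546123655072502
side 92 [275 157  38  21 521] [293.61228407 167.78502879]
side tray [ 0.5414 -0.2455  0.053 ]
side dial [ 0.678  -0.2473  0.0597] dist 0.13654885947382622 yaw -0.7550284369791943
```

View pics/post.png

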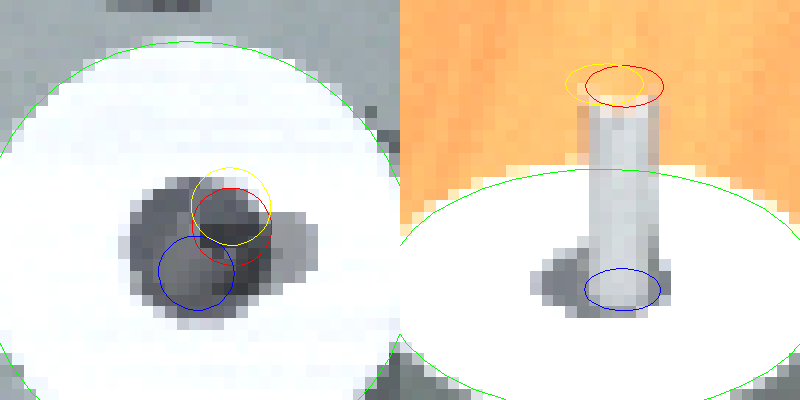

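Call:
{"name": "step_arm", "arguments": {"deltas": [[0.44,-1,0,0,0,-0.119,1],[0.44,-1,0,0,0,-0.238,1],[0.44,-1,0,0,0,-0.333,1]]}}

```text
clock: 1.35
ee_pos: [0.2673, 0.4955, 0.2312]
tcp_rot: [0.002, 0.359, 0.933, -0.002]
contact_force: [1.0, -0.3, -0.5]
finger_gap: 0.0854
grip_force: 0.0
```

Call:
{"name": "step_arm", "arguments": {"deltas": [[0.44,-1,0,0,0,0,1],[0.44,-1,0,0,0,0,1],[0.44,-1,0,0,0,0,1]]}}

```text
clock: 1.6
ee_pos: [0.3019, 0.4153, 0.2315]
tcp_rot: [0.001, 0.356, 0.934, -0.001]
contact_force: [-0.2, -0.2, -0.4]
finger_gap: 0.0853
grip_force: 0.0
```

Call:
{"name": "step_arm", "arguments": {"deltas": [[0.44,-1,0,0,0,0,1],[0.44,-1,0,0,0,0,1],[0.44,-1,0,0,0,0,1]]}}

```text
clock: 1.85
ee_pos: [0.3365, 0.3354, 0.2315]
tcp_rot: [0.001, 0.356, 0.934, -0.001]
contact_force: [-0.2, -0.5, 0.2]
finger_gap: 0.0854
grip_force: 0.0
```

Call:
{"name": "step_arm", "arguments": {"deltas": [[0.44,-1,0,0,0,0,1],[0.44,-1,0,0,0,0,1],[0.44,-1,0,0,0,0,1]]}}

```text
clock: 2.1
ee_pos: [0.3712, 0.2557, 0.2316]
tcp_rot: [0.001, 0.357, 0.934, -0.001]
contact_force: [0.4, -1.2, 0.3]
finger_gap: 0.0859
grip_force: 0.0
```

Call:
{"name": "step_arm", "arguments": {"deltas": [[0.44,-1,-0.5,0,0,0,1],[0.44,-1,-0.5,0,0,0,1],[0.44,-1,-0.5,0,0,0,1]]}}

```text
clock: 2.35
ee_pos: [0.4045, 0.1771, 0.1899]
tcp_rot: [0.0, 0.355, 0.935, -0.001]
contact_force: [-0.2, -0.7, 0.6]
finger_gap: 0.0854
grip_force: 0.0
```

Call:
{"name": "step_arm", "arguments": {"deltas": [[0.44,-1,-0.5,0,0,0,1],[0.44,-1,-0.5,0,0,0,1],[0.44,-1,-0.5,0,0,0,1],[0.44,-1,-0.5,0,0,0,1]]}}

```text
clock: 2.68
ee_pos: [0.4393, 0.0986, 0.1502]
tcp_rot: [-0.0, 0.356, 0.935, -0.001]
contact_force: [0.9, 0.3, -0.3]
finger_gap: 0.0853
grip_force: 0.0
```

Call:
{"name": "step_arm", "arguments": {"deltas": [[0,-0.3,-0.2,0,0,0,1],[0,-0.42,-0.6,0,0,0,1],[0,-0.42,-0.9,0,0,0,1]]}}

```text
clock: 2.93
ee_pos: [0.4392, 0.0676, 0.0788]
tcp_rot: [0.001, 0.354, 0.935, 0.0]
contact_force: [-0.3, 0.3, -0.6]
finger_gap: 0.0852
grip_force: 0.0
```

Call:
{"name": "step_arm", "arguments": {"deltas": [[0,0,-0.4,0,0,0,1],[0,0,-0.7,0,0,0,1],[0,0,-0.92,0,0,0,1],[0,0,-0.92,0,0,0,1]]}}

```text
clock: 3.27
ee_pos: [0.4371, 0.0694, 0.0033]
tcp_rot: [-0.002, 0.352, 0.936, -0.001]
contact_force: [-0.0, 0.6, 0.3]
finger_gap: 0.0853
grip_force: 0.0
```

Call:
{"name": "step_arm", "arguments": {"deltas": [[0,0,0,0,0,0,-0.3],[0,0,0,0,0,0,-1],[0,0,0,0,0,0,-1],[0,0,0,0,0,0,-1],[0,0,0,0,0,0,-1],[0,0,0,0,0,0,-1]], "squeeze": 50}}

```text
clock: 3.77
ee_pos: [0.4397, 0.0689, 0.0071]
tcp_rot: [0.001, 0.353, 0.936, 0.001]
contact_force: [-3.4, -0.2, 10.5]
finger_gap: 0.0346
grip_force: 49.1
```

Call:
{"name": "step_arm", "arguments": {"deltas": [[0,0,0.3,0,0,0,-1],[0,0,0.7,0,0,0,-1],[0,0,1,0,0,0,-1]]}}

```text
clock: 4.02
ee_pos: [0.4389, 0.0683, 0.0877]
tcp_rot: [0.0, 0.353, 0.936, 0.0]
contact_force: [0.7, 1.0, -0.7]
finger_gap: 0.0345
grip_force: 51.5
```

Call:
{"name": "step_arm", "arguments": {"deltas": [[0.1,-0.3,0.4,0,0,0,-1],[0.2,-0.6,0.8,0,0,0,-1],[0.28,-0.96,1,0,0,0,-1]]}}

```text
clock: 4.27
ee_pos: [0.4631, -0.0082, 0.17]
tcp_rot: [0.002, 0.352, 0.936, 0.002]
contact_force: [1.1, 0.7, -0.2]
finger_gap: 0.0346
grip_force: 51.5
```

Call:
{"name": "step_arm", "arguments": {"deltas": [[0.14,-0.5,0.2,0,0,0,-1],[0.28,-0.96,0.4,0,0,0,-1],[0.28,-0.96,0.4,0,0,0,-1]]}}

```text
clock: 4.52
ee_pos: [0.4862, -0.0926, 0.2019]
tcp_rot: [0.004, 0.357, 0.934, 0.0]
contact_force: [-0.2, -0.6, -0.7]
finger_gap: 0.0345
grip_force: 51.5
```

Call:
{"name": "step_arm", "arguments": {"deltas": [[0.14,-0.5,0,0,0,0,-1],[0.28,-0.96,0,0,0,0,-1],[0.28,-0.96,0,0,0,0,-1]]}}

```text
clock: 4.77
ee_pos: [0.5068, -0.1696, 0.1991]
tcp_rot: [0.002, 0.356, 0.934, -0.001]
contact_force: [-0.3, -0.7, -1.5]
finger_gap: 0.0343
grip_force: 51.4
```

Call:
{"name": "step_arm", "arguments": {"deltas": [[0.14,-0.5,0,0,0,0,-1],[0.28,-0.96,0,0,0,0,-1],[0.28,-0.96,0,0,0,0,-1],[0.28,-0.96,0,0,0,0,-1],[0.28,-0.96,0,0,0,0,-1]]}}

```text
clock: 5.18
ee_pos: [0.5281, -0.2383, 0.1976]
tcp_rot: [-0.0, 0.353, 0.936, 0.0]
contact_force: [-0.2, 0.3, -0.7]
finger_gap: 0.0348
grip_force: 51.4
```

```bash
cat > look.py <<'E'
from h import *
import sys
for n in sys.argv[2:]:
    p=optics.read_camera(n); c=proj(p,(.54,-.25,.13)).round().astype(int)
    f=p["frame"][c[1]-25:c[1]+25,c[0]-32:c[0]+32]; cv2.imwrite(f"pics/{sys.argv[1]}_{n}.png",cv2.resize(f,(768,600),interpolation=cv2.INTER_NEAREST)); print(n,"origin",c-[32,25],"x12")
s=telemetry.get_obs(); print({k:np.round(s[k],4) for k in("clock","q","ee_pos","tcp_rot","contact_force","ft_torque","finger_gap","grip_force")})
E
python3 look.py a side
```

```text
side origin [263 129] x12
{'clock': np.float64(5.2333), 'q': array([-0.0563,  0.3925,  0.5236,  1.7775, -0.2257,  1.032 ,  1.4011]), 'ee_pos': array([ 0.5282, -0.2375,  0.1976]), 'tcp_rot': array([-3.000e-04,  3.527e-01,  9.357e-01,  4.000e-04]), 'contact_force': array([-0.3456,  0.7601, -1.4592]), 'ft_torque': array([ 0.0248, -0.0396, -0.0315]), 'finger_gap': np.float64(0.0345), 'grip_force': np.float64(51.441)}
```

View pics/a_side.png

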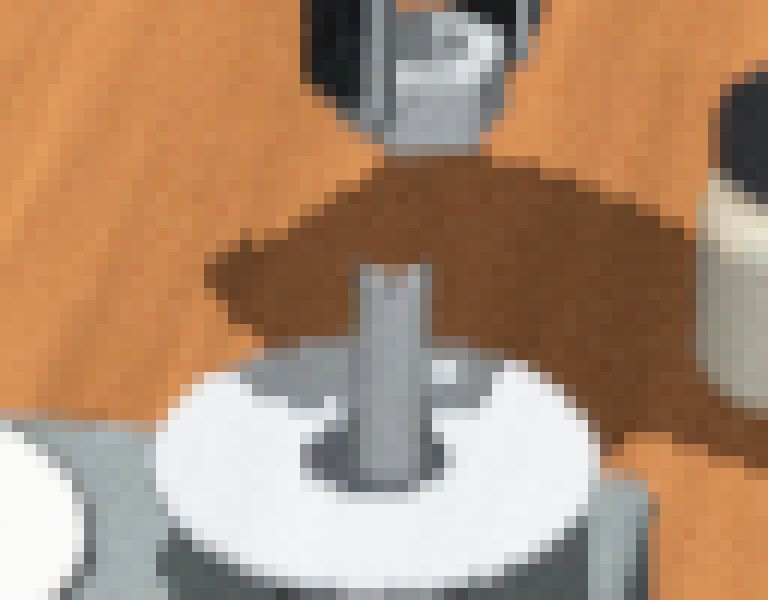

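```bash
python3 - <<'E'
from h import *
import pickle
P=pickle.load(open("cams.pkl","rb")); p=P["side"]
for y in(-.252,-.246,-.24):
    x=[(lambda u:u)(np.interp(-295.17,[-proj(p,(a,y,.117))[0] for a in(.5,.58)],[.5,.58])) for _ in(0,)]
    print(y,x)
def hexpts(x,y,z,a): return np.array([proj(p,(x+.0208*np.cos(a+np.pi/6+k*np.pi/3),y+.0208*np.sin(a+np.pi/6+k*np.pi/3),z)) for k in range(6)])
for dx in(0,.0017):
    for z in(.1906,.2086):
        h=(hexpts(.528+dx,-.2375-dx,z,np.radians(48.5))-[263,129]+.5)*12; print(dx,z,h.round().tolist())
print(((proj(p,(.5281,-.2375,.2086))-[263,129]+.5)*12).round(), ((proj(p,(.5297,-.239,.1906))-[263,129]+.5)*12).round())
E
```

```text
-0.252 [np.float64(0.538539580291334)]
-0.246 [np.float64(0.5375248182853618)]
-0.24 [np.float64(0.5365098609501256)]
0 0.1906 [[396.0, 162.0], [484.0, 155.0], [515.0, 112.0], [459.0, 77.0], [373.0, 83.0], [341.0, 125.0]]
0 0.2086 [[397.0, 95.0], [485.0, 88.0], [517.0, 45.0], [460.0, 10.0], [373.0, 17.0], [341.0, 59.0]]
0.0017 0.1906 [[390.0, 157.0], [478.0, 150.0], [509.0, 108.0], [453.0, 73.0], [367.0, 79.0], [335.0, 121.0]]
0.0017 0.2086 [[391.0, 90.0], [479.0, 83.0], [510.0, 41.0], [454.0, 6.0], [367.0, 13.0], [335.0, 54.0]]
[428.  52.] [422. 115.]
```

```bash
python3 - <<'E'
from h import *
import pickle
P=pickle.load(open("cams.pkl","rb")); p=P["side"]
f=cv2.cvtColor(p["frame"],cv2.COLOR_BGR2HSV)
print("S\n",f[146:156,289:303,1]);
print("V\n",p["frame"][162:172,286:304,1])
for v in(150.1,150.6,151.1): print(v,atz(p,(295.17,v),.147))
for v in(168.8,169.3): print(v,atz(p,(295.17,v),.087)+[0,-.0095,0])
E
```

```text
S
 [[151 153 153 156 150 150 151 149 153 155 152 151 153 149]
 [155 151 152 152 148 152 146 155 153 153 151 150 154 149]
 [152 152 153 154 152 154 153 150 153 152 150 151 155 152]
 [154 152 152 152 150 148 149 152 152 153 153 154 150 149]
 [152 154 154 113 127 145 152 152 150 125 149 151 150 152]
 [152 150 151  99  59  74  98 103  61  55 140 150 153 149]
 [153 151 151 119   3  14  43  34   1  24 141 149 152 150]
 [150 154 153 111   7   9  11  13  11  41 143 153 151 151]
 [150 151 147 113   7  11  10  13  11  39 142 153 151 150]
 [148 152 151 113   5  13   7  10  11  40 144 152 151 156]]
V
 [[243 245 246 246 247 248 212 162 164 169 170 156 144 242 246 244 244 245]
 [244 244 246 246 233 230 169 155 164 170 165 152 128 241 245 244 244 245]
 [245 244 245 233 164 149 112 147 164 169 166 152 118 232 244 244 245 246]
 [245 245 223 163 108 100 120 152 166 166 167 155 105 167 240 244 244 246]
 [245 245 152 102  99  99 105 150 164 167 164 152 111 103 218 241 244 246]
 [246 245 149 101  99  99 109 151 163 163 165 151 108 100 201 242 246 245]
 [245 246 201 139 107 101 105 131 155 159 155 137 107 152 232 244 246 245]
 [246 246 238 230 199 140 104 106 123 125 123 158 213 229 243 245 245 244]
 [245 246 246 247 242 228 219 218 220 217 216 230 243 243 243 245 245 245]
 [246 246 247 246 246 245 245 246 246 245 245 244 245 244 244 245 245 244]]
150.1 [ 0.53723311 -0.24364463  0.147     ]
150.6 [ 0.53678219 -0.2409786   0.147     ]
151.1 [ 0.53633251 -0.23831986  0.147     ]
168.8 [ 0.53549896 -0.24593687  0.087     ]
169.3 [ 0.53506132 -0.24334936  0.087     ]
```

```bash
cat >> h.py <<'E'
def needle(p,c):
    a=np.radians(np.arange(-10,240,.5)); r=np.arange(.009,.028,.0005)
    X=c[0]+r[:,None]*np.cos(a); Y=c[1]-r[:,None]*np.sin(a)
    T=np.linalg.inv(p["cam_to_world"]); P=np.stack([X,Y,np.full_like(X,.050),np.ones_like(X)],-1)@T.T
    u=P[...,:3]@np.array(p["camera_matrix"]).T; m=(u[...,:2]/u[...,2:]).astype(np.float32)
    g=cv2.remap(p["frame"],m[...,0],m[...,1],cv2.INTER_LINEAR).min(2).mean(0)
    w=np.clip(np.median(g)-g-.5*(np.median(g)-g.min()),0,None); k=abs(a-a[g.argmin()])<.35
    return (w*a)[k].sum()/w[k].sum(), np.median(g)-g.min(), np.median(g)
DC=dict(top=(.6764,-.249),side=(.678,-.2473))
def status():
    for n in("side","top"):
        v=needle(optics.read_camera(n),DC[n]); print(n,"needle %.3f contrast %.0f bg %.0f"%v,end=" | ")
    s=telemetry.get_obs(); print({k:np.round(s[k],4).tolist() for k in("clock","ee_pos","contact_force")})
E
python3 - <<'E'
from h import *
import pickle
P=pickle.load(open("cams.pkl","rb"))
for n in P: print(n,needle(P[n],DC[n]))
status()
E
```

```text
top (np.float64(0.02435438997621646), np.float64(111.65384615384616), np.float64(214.80769230769232))
side (np.float64(0.13194063876326645), np.float64(47.96153846153845), np.float64(241.9102564102564))
side needle 0.134 contrast 54 bg 239 | top needle 1.034 contrast 69 bg 127 | {'clock': 5.3333, 'ee_pos': [0.5285, -0.2371, 0.1978], 'contact_force': [-0.2167, 0.526, -1.7204]}
```

Call:
{"name": "step_arm", "arguments": {"deltas": [[0.04,-0.025,-0.15,0,0,0,-1],[0.08,-0.05,-0.3,0,0,0,-1],[0.08,-0.05,-0.44,0,0,0,-1],[0.08,-0.05,-0.44,0,0,0,-1],[0.08,-0.05,-0.44,0,0,0,-1]]}}

```text
clock: 5.75
ee_pos: [0.534, -0.2424, 0.161]
tcp_rot: [-0.001, 0.353, 0.936, -0.0]
contact_force: [-0.2, -0.4, -0.7]
finger_gap: 0.034
grip_force: 51.4
```

```bash
python3 -c "
from h import *
status()"; python3 look.py b side
```

```text
side needle 0.132 contrast 52 bg 239 | top needle 1.166 contrast 73 bg 132 | {'clock': 5.85, 'ee_pos': [0.5348, -0.2429, 0.1624], 'contact_force': [-0.2803, 0.1685, -1.1372]}
side origin [263 129] x12
{'clock': np.float64(5.9), 'q': array([-0.0333,  0.4454,  0.5078,  1.7933, -0.257 ,  0.9683,  1.429 ]), 'ee_pos': array([ 0.5349, -0.243 ,  0.1627]), 'tcp_rot': array([ 2.000e-04,  3.531e-01,  9.356e-01, -1.000e-04]), 'contact_force': array([ 0.6809, -0.4852,  0.2279]), 'ft_torque': array([0.023 , 0.0198, 0.0592]), 'finger_gap': np.float64(0.0347), 'grip_force': np.float64(51.4178)}
```

View pics/b_side.png

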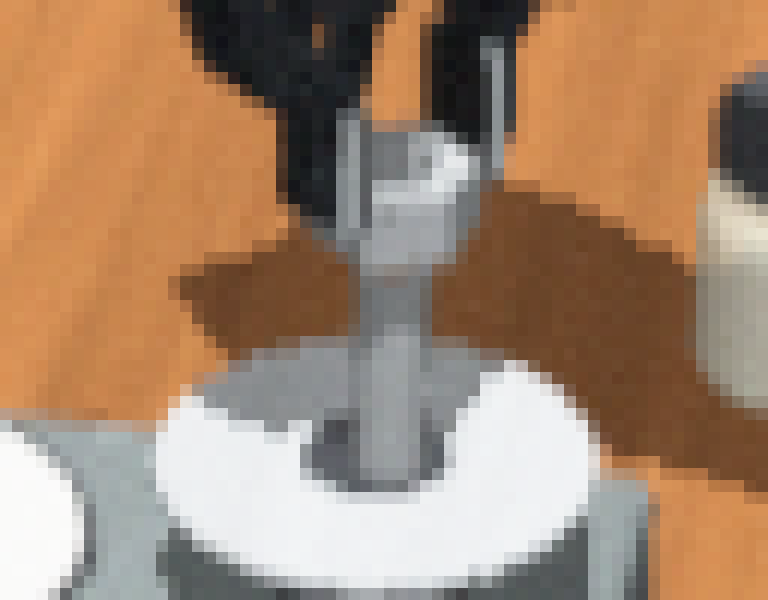

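Call:
{"name": "step_arm", "arguments": {"deltas": [[0.01,0.025,-0.05,0,0,0,-1],[0.01,0.025,-0.1,0,0,0,-1],[0.01,0.025,-0.12,0,0,0,-1],[0.01,0.025,-0.144,0,0,0,-1],[0.01,0.025,-0.144,0,0,0,-1],[0.01,0.025,-0.144,0,0,0,-1]]}}

```text
clock: 6.4
ee_pos: [0.5357, -0.2407, 0.151]
tcp_rot: [0.0, 0.353, 0.936, 0.0]
contact_force: [-0.5, -0.2, -0.2]
finger_gap: 0.0345
grip_force: 51.6
```

```bash
python3 -c "
from h import *
status()"
```

```text
side needle 0.708 contrast 96 bg 244 | top needle 0.836 contrast 35 bg 80 | {'clock': 6.5, 'ee_pos': [0.5357, -0.2407, 0.1511], 'contact_force': [0.1065, 1.5972, 0.4099]}
```

```bash
cat > n.py <<'E'
from h import *
v=needle(optics.read_camera("side"),DC["side"]); s=telemetry.get_obs()
print("needle %.3f"%(v[0]-.13),"contrast %.0f"%v[1],{k:np.round(s[k],4).tolist() for k in("clock","ee_pos","contact_force")})
E
```

Call:
{"name": "step_arm", "arguments": {"deltas": [[0.01,0.0,0,0,0,0,-1],[0.02,0.0,0,0,0,0,-1],[0.02,0.0,0,0,0,0,-1]]}}

```text
clock: 6.75
ee_pos: [0.5373, -0.2409, 0.151]
tcp_rot: [0.0, 0.353, 0.936, -0.0]
contact_force: [-0.7, -0.7, 0.7]
finger_gap: 0.0344
grip_force: 51.6
```

```bash
python3 n.py
```

```text
needle 0.562 contrast 99 {'clock': 6.8, 'ee_pos': [0.5373, -0.2409, 0.151], 'contact_force': [0.6844, -0.4181, 0.6669]}
```

Call:
{"name": "step_arm", "arguments": {"deltas": [[-0.01,0.02,0,0,0,0,-1],[-0.01,0.02,0,0,0,0,-1],[-0.01,0.02,0,0,0,0,-1]]}}

```text
clock: 7.05
ee_pos: [0.5365, -0.2391, 0.151]
tcp_rot: [0.0, 0.353, 0.936, -0.0]
contact_force: [-0.9, -0.1, 0.1]
finger_gap: 0.0344
grip_force: 51.6
```

```bash
python3 n.py
```

```text
needle 0.577 contrast 92 {'clock': 7.1, 'ee_pos': [0.5365, -0.2392, 0.151], 'contact_force': [0.2876, -0.5504, -0.0398]}
```

Call:
{"name": "step_arm", "arguments": {"deltas": [[-0.02,0,0,0,0,0,-1],[-0.02,0,0,0,0,0,-1],[-0.02,0,0,0,0,0,-1]]}}

```text
clock: 7.35
ee_pos: [0.5348, -0.239, 0.151]
tcp_rot: [0.0, 0.353, 0.936, 0.0]
contact_force: [-0.5, -0.2, 0.3]
finger_gap: 0.0342
grip_force: 51.6
```

```bash
python3 n.py
```

```text
needle 0.581 contrast 103 {'clock': 7.4, 'ee_pos': [0.5348, -0.239, 0.151], 'contact_force': [0.4704, 0.3589, 0.0267]}
```

Call:
{"name": "step_arm", "arguments": {"deltas": [[-0.01,-0.02,0,0,0,0,-1],[-0.01,-0.02,0,0,0,0,-1],[-0.01,-0.02,0,0,0,0,-1]]}}

```text
clock: 7.65
ee_pos: [0.534, -0.2408, 0.151]
tcp_rot: [-0.0, 0.353, 0.936, 0.0]
contact_force: [0.5, 0.2, 0.4]
finger_gap: 0.0344
grip_force: 51.6
```

```bash
python3 n.py
```

```text
needle 0.579 contrast 102 {'clock': 7.7, 'ee_pos': [0.5339, -0.2408, 0.1509], 'contact_force': [0.0319, -0.156, 0.0804]}
```

Call:
{"name": "step_arm", "arguments": {"deltas": [[0.01,-0.02,0,0,0,0,-1],[0.01,-0.02,0,0,0,0,-1],[0.01,-0.02,0,0,0,0,-1]]}}

```text
clock: 7.95
ee_pos: [0.5347, -0.2425, 0.1508]
tcp_rot: [-0.0, 0.353, 0.936, -0.0]
contact_force: [0.3, -0.1, -1.0]
finger_gap: 0.0348
grip_force: 51.5
```

```bash
python3 n.py
```

```text
needle 0.002 contrast 52 {'clock': 8.0, 'ee_pos': [0.5347, -0.2424, 0.1508], 'contact_force': [0.3157, -0.4254, -1.3311]}
```

Call:
{"name": "step_arm", "arguments": {"deltas": [[0.005,-0.006,-0.1,0,0,0,-1],[0.005,-0.006,-0.2,0,0,0,-1],[0.005,-0.006,-0.3,0,0,0,-1],[0.005,-0.006,-0.3,0,0,0,-1]]}}

```text
clock: 8.33
ee_pos: [0.5341, -0.2421, 0.1246]
tcp_rot: [-0.002, 0.353, 0.936, -0.0]
contact_force: [0.5, 0.3, -1.1]
finger_gap: 0.0347
grip_force: 51.4
```

```bash
python3 n.py
```

```text
needle -0.007 contrast 56 {'clock': 8.3833, 'ee_pos': [0.5344, -0.2424, 0.1255], 'contact_force': [-1.6001, -0.0772, -1.2648]}
```

Call:
{"name": "step_arm", "arguments": {"deltas": [[0,0,-0.1,0,0,0,-1],[0,0,-0.2,0,0,0,-1],[0,0,-0.3,0,0,0,-1],[0,0,-0.37,0,0,0,-1],[0,0,-0.37,0,0,0,-1],[0,0,-0.37,0,0,0,-1]]}}

```text
clock: 8.88
ee_pos: [0.535, -0.2428, 0.0969]
tcp_rot: [-0.0, 0.353, 0.936, -0.0]
contact_force: [-0.7, 0.1, -1.6]
finger_gap: 0.0344
grip_force: 51.4
```

```bash
python3 n.py
```

```text
needle 0.004 contrast 52 {'clock': 8.9333, 'ee_pos': [0.5352, -0.2429, 0.0973], 'contact_force': [0.0516, -0.9439, -1.9933]}
```

Call:
{"name": "step_arm", "arguments": {"deltas": [[0,0,-0.02,0,0,0,-1],[0,0,-0.02,0,0,0,0.5],[0,0,-0.02,0,0,0,0.5],[0,0,-0.02,0,0,0,0.5],[0,0,-0.02,0,0,0,0.5]]}}

```text
clock: 9.35
ee_pos: [0.5354, -0.2429, 0.0961]
tcp_rot: [0.0, 0.353, 0.936, 0.0]
contact_force: [0.5, 0.5, -0.2]
finger_gap: 0.0644
grip_force: 0.0
```

Call:
{"name": "step_arm", "arguments": {"deltas": [[0,0,0.3,0,0,0,0.5],[0,0,0.7,0,0,0,0.5],[0,0,1,0,0,0,0.5],[0,0,1,0,0,0,0.5]]}}

```text
clock: 9.68
ee_pos: [0.5376, -0.2444, 0.1809]
tcp_rot: [0.004, 0.353, 0.936, 0.0]
contact_force: [0.3, -1.2, -0.6]
finger_gap: 0.064
grip_force: 0.0
```

```bash
python3 n.py; python3 look.py c side
```

```text
needle 0.455 contrast 95 {'clock': 9.7333, 'ee_pos': [0.5368, -0.2437, 0.1786], 'contact_force': [-0.6941, -0.4084, -0.3693]}
side origin [263 129] x12
{'clock': np.float64(9.7833), 'q': array([-0.0403,  0.4297,  0.5157,  1.7793, -0.2484,  0.9947,  1.4218]), 'ee_pos': array([ 0.5359, -0.2429,  0.1769]), 'tcp_rot': array([1.300e-03, 3.529e-01, 9.357e-01, 3.000e-04]), 'contact_force': array([-0.3878,  0.5196, -0.4692]), 'ft_torque': array([0.0254, 0.0129, 0.0224]), 'finger_gap': np.float64(0.0637), 'grip_force': np.float64(0.0)}
```

View pics/c_side.png

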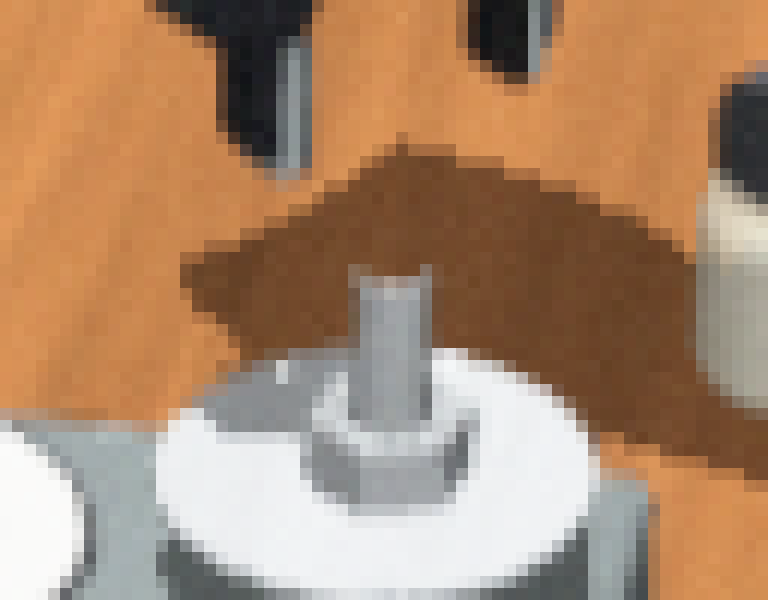

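Call:
{"name": "step_arm", "arguments": {"deltas": [[-0.05,0.4,0.1,0,0,0,0.7],[-0.157,0.96,0.1,0,0,0,0.7],[-0.157,0.96,0.1,0,0,0,0.7]]}}

```text
clock: 10.03
ee_pos: [0.5216, -0.1586, 0.1821]
tcp_rot: [-0.002, 0.35, 0.937, 0.002]
contact_force: [0.1, 0.3, -0.0]
finger_gap: 0.0726
grip_force: 0.0
```

Call:
{"name": "step_arm", "arguments": {"deltas": [[-0.08,0.5,0,0,0,0,0.7],[-0.157,0.96,0,0,0,0,0.7],[-0.157,0.96,0,0,0,0,0.7]]}}

```text
clock: 10.28
ee_pos: [0.5086, -0.0811, 0.1821]
tcp_rot: [-0.003, 0.349, 0.937, 0.001]
contact_force: [-0.6, 0.6, -1.1]
finger_gap: 0.0724
grip_force: 0.0
```

Call:
{"name": "step_arm", "arguments": {"deltas": [[-0.08,0.5,0,0,0,0,0.7],[-0.157,0.96,0,0,0,0,0.7],[-0.157,0.96,0,0,0,0,0.7]]}}

```text
clock: 10.53
ee_pos: [0.4959, -0.0049, 0.1823]
tcp_rot: [-0.002, 0.349, 0.937, 0.001]
contact_force: [-0.0, 0.9, -0.6]
finger_gap: 0.0729
grip_force: 0.0
```

Call:
{"name": "step_arm", "arguments": {"deltas": [[-0.08,0.5,-0.2,0,0,0,0.7],[-0.157,0.96,-0.4,0,0,0,0.7],[-0.157,0.96,-0.4,0,0,0,0.7]]}}

```text
clock: 10.78
ee_pos: [0.4817, 0.0714, 0.1483]
tcp_rot: [-0.003, 0.349, 0.937, -0.0]
contact_force: [-1.3, 0.3, -0.8]
finger_gap: 0.0726
grip_force: 0.0
```

Call:
{"name": "step_arm", "arguments": {"deltas": [[-0.08,0.5,-0.2,0,0,0,0.7],[-0.157,0.96,-0.4,0,0,0,0.7],[-0.157,0.96,-0.4,0,0,0,0.7]]}}

```text
clock: 11.03
ee_pos: [0.469, 0.1478, 0.1164]
tcp_rot: [-0.003, 0.349, 0.937, -0.001]
contact_force: [-1.0, 0.3, 0.2]
finger_gap: 0.0726
grip_force: 0.0
```

Call:
{"name": "step_arm", "arguments": {"deltas": [[0,0.3,-0.2,0,0,0,0.7],[0,0.6,-0.4,0,0,0,0.7],[0,0.6,-0.4,0,0,0,0.7],[0,0.6,-0.4,0,0,0,0.7],[0,0.6,-0.4,0,0,0,0.7]]}}

```text
clock: 11.45
ee_pos: [0.4722, 0.1882, 0.0872]
tcp_rot: [-0.0, 0.353, 0.936, -0.001]
contact_force: [-0.1, 1.3, 0.1]
finger_gap: 0.0723
grip_force: 0.0
```

```bash
python3 look.py d; python3 - <<'E'
from h import *
import pickle
P=pickle.load(open("cams.pkl","rb"))
print(np.round(fitnut([P["side"]],.473,.189)[:2],4).tolist())
print("green/purple side:",[np.round(atz(P["side"],u,.012),3).tolist() for u in((302.5,319.5),(221,293))])
E
```

```text
{'clock': np.float64(11.45), 'q': array([-0.7484,  0.4099,  0.3436,  2.0371, -0.2022,  0.7281,  0.5703]), 'ee_pos': array([0.4722, 0.1882, 0.0872]), 'tcp_rot': array([-4.000e-04,  3.529e-01,  9.357e-01, -8.000e-04]), 'contact_force': array([-0.1156,  1.3023,  0.1429]), 'ft_torque': array([-0.1064, -0.0098, -0.0082]), 'finger_gap': np.float64(0.0723), 'grip_force': np.float64(0.0)}
[[39.6891, 0.4731, 0.1891, 47.1434], [39.7392, 0.4731, 0.1892, 47.0218]]
green/purple side: [[0.434, 0.259, 0.012], [0.641, 0.213, 0.012]]
```

Call:
{"name": "step_arm", "arguments": {"deltas": [[0.01,0.01,-0.3,0,0,0,0.7],[0.01,0.01,-0.6,0,0,0,0.7],[0.01,0.01,-0.9,0,0,0,0.7],[0.01,0.01,-1,0,0,0,0.7],[0.01,0.01,-1,0,0,0,0.7],[0.01,0.01,-1,0,0,0,0.7]]}}

```text
clock: 11.95
ee_pos: [0.4736, 0.1891, 0.0083]
tcp_rot: [0.0, 0.354, 0.935, -0.0]
contact_force: [0.5, -0.7, -0.2]
finger_gap: 0.0726
grip_force: 0.0
```

Call:
{"name": "step_arm", "arguments": {"deltas": [[0,0,0,0,0,0,-1],[0,0,0,0,0,0,-1],[0,0,0,0,0,0,-1],[0,0,0,0,0,0,-1],[0,0,0,0,0,0,-1]], "squeeze": 50}}

```text
clock: 12.37
ee_pos: [0.474, 0.1904, 0.0092]
tcp_rot: [0.001, 0.353, 0.936, 0.001]
contact_force: [-1.7, -0.8, 8.4]
finger_gap: 0.0342
grip_force: 49.3
```

Call:
{"name": "step_arm", "arguments": {"deltas": [[0,0,0.3,0,0,0,-1],[0,0,0.7,0,0,0,-1],[0,0,1,0,0,0,-1]]}}

```text
clock: 12.62
ee_pos: [0.4734, 0.1899, 0.0897]
tcp_rot: [0.0, 0.353, 0.936, 0.0]
contact_force: [-0.3, 0.6, -0.6]
finger_gap: 0.0345
grip_force: 50.9
```

Call:
{"name": "step_arm", "arguments": {"deltas": [[0,0,0.3,0,0,0,-1],[0,0,0.7,0,0,0,-1],[0,0,1,0,0,0,-1]]}}

```text
clock: 12.87
ee_pos: [0.4735, 0.19, 0.1705]
tcp_rot: [0.001, 0.353, 0.936, 0.001]
contact_force: [1.3, 0.5, -0.3]
finger_gap: 0.0345
grip_force: 50.9
```

Call:
{"name": "step_arm", "arguments": {"deltas": [[0.06,-0.5,0.2,0,0,0,-1],[0.13,-0.96,0.2,0,0,0,-1],[0.13,-0.96,0.2,0,0,0,-1]]}}

```text
clock: 13.12
ee_pos: [0.4851, 0.1059, 0.186]
tcp_rot: [0.002, 0.356, 0.934, 0.0]
contact_force: [-1.3, -1.1, -1.3]
finger_gap: 0.0345
grip_force: 50.9
```

Call:
{"name": "step_arm", "arguments": {"deltas": [[0.06,-0.5,0,0,0,0,-1],[0.13,-0.96,0,0,0,0,-1],[0.13,-0.96,0,0,0,0,-1]]}}

```text
clock: 13.37
ee_pos: [0.4945, 0.0288, 0.1846]
tcp_rot: [0.001, 0.357, 0.934, -0.001]
contact_force: [-0.4, -0.9, -0.6]
finger_gap: 0.0341
grip_force: 50.9
```

Call:
{"name": "step_arm", "arguments": {"deltas": [[0.06,-0.5,0,0,0,0,-1],[0.13,-0.96,0,0,0,0,-1],[0.13,-0.96,0,0,0,0,-1]]}}

```text
clock: 13.62
ee_pos: [0.5047, -0.048, 0.1847]
tcp_rot: [0.002, 0.357, 0.934, -0.001]
contact_force: [0.2, -0.3, -1.4]
finger_gap: 0.0344
grip_force: 50.9
```

Call:
{"name": "step_arm", "arguments": {"deltas": [[0.06,-0.5,0,0,0,0,-1],[0.13,-0.96,0,0,0,0,-1],[0.13,-0.96,0,0,0,0,-1]]}}

```text
clock: 13.87
ee_pos: [0.5148, -0.1249, 0.1847]
tcp_rot: [0.002, 0.357, 0.934, -0.002]
contact_force: [0.3, -1.4, -0.4]
finger_gap: 0.0343
grip_force: 50.9
```

Call:
{"name": "step_arm", "arguments": {"deltas": [[0.06,-0.5,0,0,0,0,-1],[0.13,-0.96,0,0,0,0,-1],[0.13,-0.96,0,0,0,0,-1]]}}

```text
clock: 14.12
ee_pos: [0.5248, -0.2018, 0.1847]
tcp_rot: [0.002, 0.357, 0.934, -0.002]
contact_force: [-0.4, -0.4, 0.0]
finger_gap: 0.0342
grip_force: 50.9
```

Call:
{"name": "step_arm", "arguments": {"deltas": [[0.08,-0.35,0,0,0,0,-1],[0.14,-0.626,0,0,0,0,-1],[0.14,-0.626,0,0,0,0,-1],[0.14,-0.626,0,0,0,0,-1],[0.14,-0.626,0,0,0,0,-1],[0.14,-0.626,0,0,0,0,-1]]}}

```text
clock: 14.62
ee_pos: [0.5365, -0.2425, 0.1837]
tcp_rot: [-0.0, 0.352, 0.936, 0.0]
contact_force: [0.1, 0.4, -0.5]
finger_gap: 0.0343
grip_force: 50.9
```

```bash
python3 n.py
```

```text
needle 0.454 contrast 96 {'clock': 14.6667, 'ee_pos': [0.5365, -0.2425, 0.1838], 'contact_force': [-0.3658, -0.3907, -0.9657]}
```

Call:
{"name": "step_arm", "arguments": {"deltas": [[0,-0.02,-0.12,0,0,0,-1],[0,-0.02,-0.24,0,0,0,-1],[0,-0.02,-0.34,0,0,0,-1],[0,-0.02,-0.38,0,0,0,-1],[0,-0.02,-0.416,0,0,0,-1],[0,-0.02,-0.416,0,0,0,-1]]}}

```text
clock: 15.17
ee_pos: [0.536, -0.2455, 0.1496]
tcp_rot: [-0.001, 0.353, 0.936, -0.0]
contact_force: [0.5, -0.4, -0.3]
finger_gap: 0.0343
grip_force: 50.9
```

```bash
python3 n.py
```

```text
needle 0.452 contrast 91 {'clock': 15.2167, 'ee_pos': [0.5363, -0.2457, 0.1501], 'contact_force': [-0.0209, 0.4745, -0.3019]}
```

Call:
{"name": "step_arm", "arguments": {"deltas": [[0,0,-0.04,0,0,0,-1],[0,0,-0.075,0,0,0,-1],[0,0,-0.075,0,0,0,-1]]}}

```text
clock: 15.47
ee_pos: [0.5363, -0.2456, 0.1441]
tcp_rot: [-0.0, 0.353, 0.936, 0.0]
contact_force: [0.3, 0.6, -0.5]
finger_gap: 0.0345
grip_force: 50.9
```

```bash
python3 n.py
```

```text
needle 0.432 contrast 94 {'clock': 15.5167, 'ee_pos': [0.5364, -0.2457, 0.1443], 'contact_force': [-0.2112, 0.1354, -0.3509]}
```

Call:
{"name": "step_arm", "arguments": {"deltas": [[0,0,-0.1,0,0,0,-1],[0,0,-0.2,0,0,0,-1],[0,0,-0.3,0,0,0,-1],[0,0,-0.38,0,0,0,-1],[0,0,-0.38,0,0,0,-1]]}}

```text
clock: 15.93
ee_pos: [0.5356, -0.2452, 0.1122]
tcp_rot: [-0.001, 0.353, 0.936, -0.0]
contact_force: [0.3, 1.4, -1.3]
finger_gap: 0.0344
grip_force: 50.9
```

```bash
python3 n.py
```

```text
needle 0.475 contrast 91 {'clock': 15.9833, 'ee_pos': [0.5359, -0.2454, 0.1129], 'contact_force': [0.3705, -0.7926, -1.7133]}
```

Call:
{"name": "step_arm", "arguments": {"deltas": [[0,0,0,0,0,0,0.5],[0,0,0,0,0,0,0.5],[0,0,0,0,0,0,0.5],[0,0,0,0,0,0,0.5]]}}

```text
clock: 16.32
ee_pos: [0.5367, -0.2459, 0.1145]
tcp_rot: [0.0, 0.353, 0.936, 0.0]
contact_force: [0.0, -0.6, 0.8]
finger_gap: 0.0638
grip_force: 0.0
```

Call:
{"name": "step_arm", "arguments": {"deltas": [[0,0,0.3,0,0,0,0.5],[0,0,0.7,0,0,0,0.5],[0,0,1,0,0,0,0.5],[0,0,1,0,0,0,0.5]]}}

```text
clock: 16.65
ee_pos: [0.5388, -0.2474, 0.1994]
tcp_rot: [0.004, 0.353, 0.936, 0.0]
contact_force: [0.2, -0.6, 0.0]
finger_gap: 0.0643
grip_force: 0.0
```

Call:
{"name": "step_arm", "arguments": {"deltas": [[-0.5,0.3,0.3,0,0,0,0.5],[-1,0.6,0.5,0,0,0,0.5],[-1,0.8,0.5,0,0,0,0.5],[-1,0.8,0.5,0,0,0,0.5]]}}

```text
clock: 16.98
ee_pos: [0.4542, -0.1783, 0.235]
tcp_rot: [-0.0, 0.352, 0.936, 0.002]
contact_force: [1.2, 0.3, -0.3]
finger_gap: 0.0643
grip_force: 0.0
```

Call:
{"name": "step_arm", "arguments": {"deltas": [[-0.5,0.5,0,0,0,0,0.5],[-0.6,1,0,0,0,0,0.5],[-0.6,1,0,0,0,0,0.5]]}}

```text
clock: 17.23
ee_pos: [0.4061, -0.098, 0.2335]
tcp_rot: [-0.001, 0.352, 0.936, 0.001]
contact_force: [-0.0, 0.3, -1.3]
finger_gap: 0.0643
grip_force: 0.0
```

Call:
{"name": "step_arm", "arguments": {"deltas": [[0,0.5,0,0,0,0,0.5],[0,1,0,0,0,0,0.5],[0,1,0,0,0,0,0.5]]}}

```text
clock: 17.48
ee_pos: [0.4086, -0.015, 0.2341]
tcp_rot: [-0.0, 0.349, 0.937, 0.001]
contact_force: [0.2, 0.3, -0.1]
finger_gap: 0.064
grip_force: 0.0
```

```bash
python3 - <<'E'
from h import *
status()
t=optics.read_camera("top"); s=optics.read_camera("side")
d=rectify(t,DC["top"],.066,.049,400); c=proj(s,(.6,-.25,.09)).round().astype(int)
b=cv2.resize(s["frame"][c[1]-35:c[1]+35,c[0]-35:c[0]+35],(400,400),interpolation=cv2.INTER_NEAREST)
cv2.imwrite("pics/fin.png",np.hstack([d,b]))
E
```

```text
side needle 1.002 contrast 130 bg 247 | top needle 0.986 contrast 130 bg 222 | {'clock': 17.5833, 'ee_pos': [0.4087, -0.0204, 0.2341], 'contact_force': [-0.1152, 0.0987, 0.1873]}
```

View pics/fin.png

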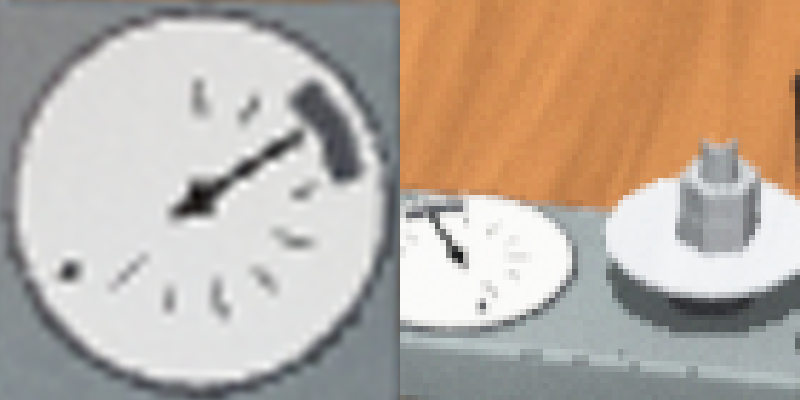

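The final picture shows the needle tip at (300,135), well inside the band, which runs from (300,90) to (350,180). Both nuts are stacked on the post and the arm is clear of them.

```bash
python3 -c "
from plant import robot
print(robot.hand_in())"
```

```text
the job is handed in; nothing more can be done
None
```

I threaded two nuts onto the post and let go of each; the needle settled at about 0.97 rad, inside the target band (roughly 0.73 to 1.43 rad), and I handed the job in after about 18 s of the 72 s allowed.

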